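# Hang the lot tag and show the overlong tube to the inspection camera

## Robot

A 6-joint arm with a two-finger parallel gripper is mounted at the origin on the work surface. World frame = base frame: x ahead of the robot, y to its left, z up, the work surface at z = 0. Lengths are in m, angles in rad, forces in N, time in s.
With the tool pointing down it reaches from about 0.35 to 0.925 m from the base axis. Payload 6.4 kg.
Tool frame: the origin (TCP) lies at the very end of the fingers, on their centre line; the grasp point (between the pads) lies 19 mm behind it (ctrl.grip_point_offset is the distance from the TCP to the grasp point, in m); z points along the fingers, y is the direction in which the jaws open and shut (so a half turn about z gives the same grasp; the last joint's range is limited). The gripper opens to 94 mm and grips with 3 to 60 N. Pads are 16 mm wide; open, the fingers measure 119 mm over their backs; the gripper's body (75 mm by 177 mm) begins 78 mm behind the grasp point.
Start: joints at [-1.278, 0.245, 1.558, -0, 1.339, -0.174], TCP at [0.293, -0.58, 0.205] pointing down, gripper open.
Joint ranges: [-3.13, 3.13], [-1.02, 2.26], [0.13, 2.54], [-0.95, 4.09], [0.21, 2.88], [-2.74, 2.74]. Speed limits (rad/s): [2.57, 2.57, 3.14, 3.14, 3.14, 3.14].

## Interface

Orientations are given as a 3x3 rotation matrix whose columns are the frame's x, y, z axes.
In Python, from plant import ctrl, optics gives the robot as it stands. The module is installed in compiled form; this text tells all that it offers. Calls block until the motion is done:
- ctrl.move_ptp(position, orientation): joint-space move of the TCP to a pose.
- ctrl.movel(position, orientation=None, vel=0.15, threshold=None): straight line of the TCP; orientation=None keeps the orientation; vel is the mean speed in m/s. With threshold (N) it stops when the force on the tool has changed by that much, and returns True; else False.
- ctrl.movej(angles): joint-space move.
- ctrl.grip(opening): opening from 0.0 (shut) to 1.0 (fully open); the grip force is fixed at half the most; returns when the fingers have stopped.
- ctrl.pause(seconds).
- ctrl.inverse_kinematics(position, orientation): joint angles nearest the present ones, or None.
- optics.grab_frame(name): name is "scene" or "top"; returns a dict with "pixels" (384x512x3 uint8, red, green, blue), "camera_matrix" (3x3 intrinsics, pixels), "cam_to_world" (4x4, takes a point from camera to world coordinates). Camera axes: x right, y down, z forward; pixel columns grow to the right and rows downward; lengths in m; the calibration is good to about 2 mm. A picture is of the moment at which its call begins. There is no depth.
A pose or a line that the arm cannot do raises ctrl.PlanningError and nothing moves.
- ctrl.sign_off(): hands the job in, once; it reports no verdict.
Readings, each from a call of its own:
- ctrl.current_clock(): time.
- ctrl.current_qpos(): joint angles.
- ctrl.current_qvel(): joint speeds.
- ctrl.current_joint_efforts(): joint torques, N m.
- ctrl.current_tool_pos(): TCP position.
- ctrl.current_orientation(): TCP orientation.
- ctrl.current_force(): force on the tool from outside, world axes, zero at the start.
- ctrl.current_wrist_torque(): the same for the moment, N m.
- ctrl.current_width(): opening from 0.0 (shut) to 1.0 (fully open).
Only numpy, scipy, OpenCV 4.12 (cv2) and the standard library are available. Lean on these libraries where they do the work, as an engineer would, in place of code of your own. Each camera call takes 0.05 s, during which the arm holds its last target.

## Task

First hang the lot tag by its hole on the peg of the stand and let go of it, to mark the lot as under inspection. Then take the one tube that was cut too long (the tallest) out of the rack and hold it in the air in line with the tilted camera, its lower end pointing straight into the middle of the lens from 60 mm away, and finish there, still holding it steady in the gripper. Do not touch the camera, and leave the other tubes and things where they are.

Things in the scene. Friction and masses are not known exactly. Their poses are not given: they have to be found in the camera images.
- tag: Lot tag: a loose bare aluminium plate 110 mm tall, 60 mm wide, 5 mm thick, 40 to 85 g, standing upright in the slot of the tag block. Origin: middle of its lower edge, 10 mm above the work surface at the start. z up along its height, y along its width, x through its thickness. A round hole of 28 mm diameter goes right through along x, its centre 70 mm above the origin and 40 mm below the top edge.
- tag_hole (a point): Centre of the tag's 28 mm hole; same axes as the tag.
- tag_block: Fixed aluminium block 50 x 90 mm, 30 mm high, with a slot 7 mm wide, 68 mm long and 20 mm deep (along its y) that holds the tag. Origin: centre of its underside.
- peg_stand: Fixed stand: dark steel foot 110 x 100 mm, 12 mm thick, with an upright steel post of 16 mm diameter (top 150 mm above the work surface) on its centre. A round peg of 8 mm diameter grows out of the post 140 mm up, towards the stand's -x (roughly towards the robot), rising to its tip at x = -75 mm, 160 mm up (a slope of 15 degrees); the tip is a ball of 12 mm diameter. Nothing stands above the peg. Origin: centre of the foot's underside, z up.
- peg_tip (a point): Centre of the 12 mm ball at the free end of the peg, 160 mm above the work surface; same axes as the stand.
- rack: Fixed white block 70 mm (x) by 210 mm (y), 50 mm high, with a row of four square holes 20 mm wide at y = -72, -24, 24 and 72 mm; their floor is 5 mm above the work surface. Origin: centre of its underside. A tube stands in each hole, in any order.
- long_tube: The tube cut too long: white, stiff, 18 mm diameter, 120 mm long (30 mm taller than the three others in the rack, otherwise alike), 20 to 45 g, dark at both ends. Stands loosely in one of the four rack holes, its top 125 mm above the work surface. Origin: centre of its LOWER end, z along the tube to its upper end.
- long_tube_top (a point): Centre of the long tube's upper end, 120 mm from the origin along the tube.
- camera: Fixed inspection camera near the middle of the far part of the work surface: dark steel foot 130 x 110 mm, two upright cheeks, with the camera head between them tilted up. Origin: on the work surface straight below the lens. Its -x is the side the head leans to (roughly towards the robot).
- lens: The camera head. Origin: centre of the lens face, the middle of a flat white light ring of 60 mm diameter, 130 mm above the work surface. Its z is the viewing direction, out of the lens: up and leaning 35 degrees from vertical towards the camera's -x (roughly towards the robot). The body of the head lies behind the face, on the -z side.
- tube_a: Shorter white tube (bystander), 18 mm diameter, 90 mm long, standing loosely in another hole of the rack, its top 95 mm above the work surface. Origin: centre of its lower end, z along the tube.
- tube_b: Shorter white tube (bystander), 18 mm diameter, 90 mm long, standing loosely in another hole of the rack, its top 95 mm above the work surface. Origin: centre of its lower end, z along the tube.
- tube_c: Shorter white tube (bystander), 18 mm diameter, 90 mm long, standing loosely in another hole of the rack, its top 95 mm above the work surface. Origin: centre of its lower end, z along the tube.
- pen: Marker pen lying on the surface, 125 mm long, 11 to 13 mm thick (bystander). Origin: under its middle.
- plug_gauge: Small steel plug gauge standing upright, 28 mm diameter, 75 mm high (bystander). Origin: centre of its underside.
- wash_bottle: White plastic bottle, 56 mm diameter, 130 mm high (bystander). Origin: centre of its underside.
- tape_roll: Roll of yellow tape lying flat, 84 mm diameter, 24 mm high (bystander). Origin: centre of its underside.
- caps_cup: Empty white cup, 70 mm diameter, 50 mm high (bystander). Origin: centre of its underside.
Mind the look-alikes: they are no part of the job. What is shaped like the long_tube but pink is not meant.

How it is judged:
By the outcome, as a careful person would: the job done as asked, in the order asked, and still so for the second after the job is handed in, while the arm keeps its last pose, push and grip.
It also fails if it takes over 51 s, if anything falls off the work surface, if the arm or the gripper's body presses on something with over 40 N, if the wrist force passes 120 N, or if a joint passes its speed limit or range.

## Working session

There is one attempt and no reset: what is moved stays moved. The work goes in short steps, each a Python script; the robot and the scene stay as the last script left them, time stands still between calls to the robot, and variables do not carry over. Pictures are saved under pics/ and viewed, and the job is handed in when it is done.

```bash
ls; mkdir -p pics
python3 - <<'E'
from plant import ctrl, optics
import cv2,numpy as np
for n in("scene","top"):
    f=optics.grab_frame(n); cv2.imwrite(f"pics/{n}0.png",cv2.resize(f["pixels"][:,:,::-1],(800,600),interpolation=cv2.INTER_CUBIC))
    np.savez(f"{n}0.npz",p=f["pixels"],K=f["camera_matrix"],T=f["cam_to_world"])
    print(f["camera_matrix"].round(1).tolist(),f["cam_to_world"].round(3).tolist())
print(ctrl.current_clock(),ctrl.grip_point_offset)
E
```

```text
pics
[[440.4, 0.0, 251.1], [0.0, 440.4, 197.1], [0.0, 0.0, 1.0]] [[-0.524, 0.707, -0.475, 1.195], [0.852, 0.444, -0.279, 0.302], [0.014, -0.551, -0.835, 1.129], [0.0, 0.0, 0.0, 1.0]]
[[446.2, 0.0, 249.9], [0.0, 446.2, 189.5], [0.0, 0.0, 1.0]] [[-0.014, -0.983, 0.181, 0.336], [-1.0, 0.01, -0.022, -0.026], [0.02, -0.181, -0.983, 1.566], [0.0, 0.0, 0.0, 1.0]]
0.1 0.0188
```

View pics/scene0.png

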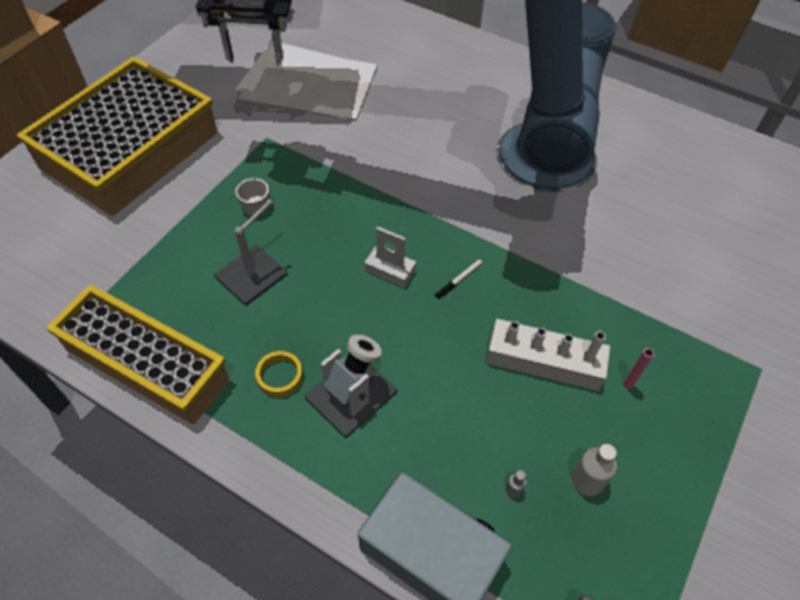

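View pics/top0.png

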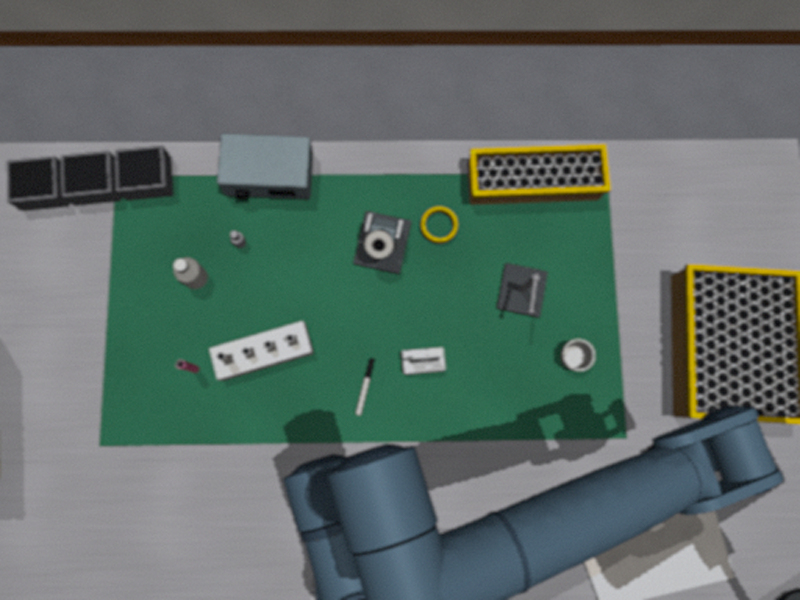

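Scene view, in 800 px coordinates: tag at (390,245), peg stand at (250,255) with its peg tip at (268,205), camera at (360,370), rack at (550,350). The pink look-alike stands at (640,368). Next I'll take enlarged crops to measure from.

```bash
cat > h.py <<'E'
import numpy as np,cv2
def load(n):
    d=np.load(n+".npz"); return d["p"],d["K"],d["T"]
def ray(n,uv):
    p,K,T=load(n); d=T[:3,:3]@np.linalg.solve(K,[uv[0],uv[1],1]); return T[:3,3],d/np.linalg.norm(d)
def plane(n,uv,z):
    o,d=ray(n,uv); return o+d*(z-o[2])/d[2]
def tri(a,ua,b,ub):
    o1,d1=ray(a,ua);o2,d2=ray(b,ub)
    s=np.linalg.lstsq(np.c_[d1,-d2],o2-o1,rcond=None)[0]
    p,q=o1+s[0]*d1,o2+s[1]*d2
    return (p+q)/2,np.linalg.norm(p-q)
def proj(n,P):
    p,K,T=load(n); c=T[:3,:3].T@(np.asarray(P)-T[:3,3]); c=K@c; return c[:2]/c[2]
def crop(n,u0,v0,w,h,s):
    p=load(n)[0]; return cv2.resize(p[v0:v0+h,u0:u0+w,::-1],None,fx=s,fy=s,interpolation=cv2.INTER_CUBIC)
E
python3 - <<'E'
from h import *
def sheet(out,items,s=8):
    ims=[crop(n,u,v,50,37,s) for n,u,v in items]
    cv2.imwrite(out,np.vstack([np.hstack(ims[:2]),np.hstack(ims[2:])]))
# tag scene, tag top, peg scene, peg top
sheet("pics/c1.png",[("scene0",226,142),("top0",246,210),("scene0",135,122),("top0",310,165)])
# rack sc right, rack top; cam scene, cam top
sheet("pics/c2.png",[("scene0",365,203),("top0",108,205),("scene0",207,208),("top0",220,132)])
E
```

```text
(no output)
```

View pics/c1.png

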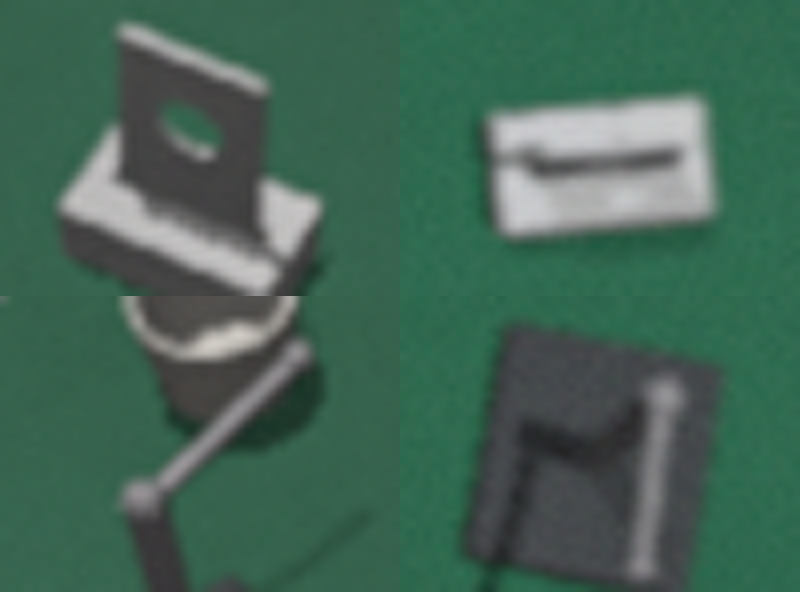

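View pics/c2.png

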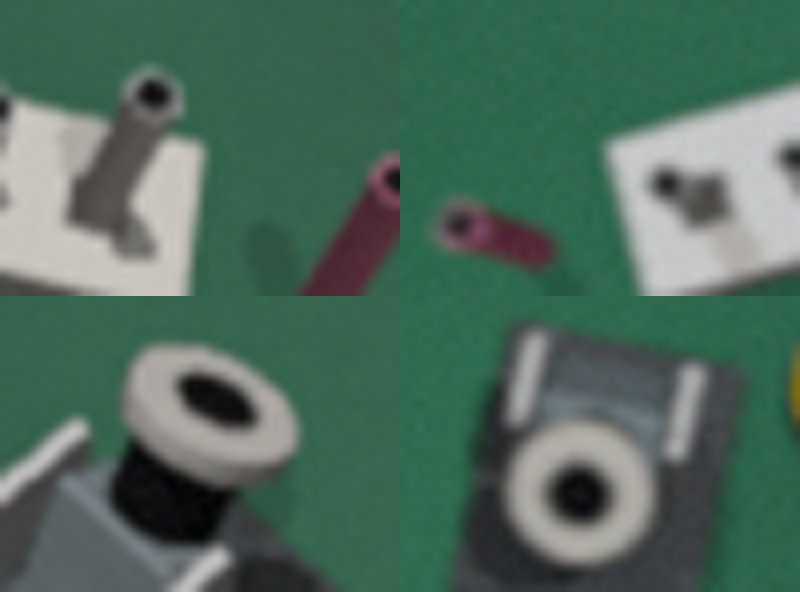

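```bash
python3 - <<'E'
from h import *
def px(u0,v0,x,y): return (u0+(x+.5)/8-.5, v0+(y+.5)/8-.5)
S=lambda u,v,x,y:px(u,v,x,y)
np.set_printoptions(precision=4,suppress=True)
# tag top edge
a=S(226,142,120,28);b=S(226,142,268,85)
A=plane("scene0",a,.12);B=plane("scene0",b,.12);print("tagtop",A,B,(A+B)/2,np.linalg.norm(A-B),np.degrees(np.arctan2(*(B-A)[1::-1])))
print("hole",tri("scene0",S(226,142,190,130),"scene0",S(226,142,190,130))[0] if 0 else plane("scene0",S(226,142,190,130),.08))
# tag expected in top
print("proj tag top in top-crop", [(proj("top0",P)-[246,210]+.5)*8 for P in(A,B)])
# block corners in top at z=.03
c=[plane("top0",S(246,210,*q),.03) for q in[(92,108),(304,98),(315,215),(105,237)]]
c=np.array(c);print("block",c,c.mean(0),[np.linalg.norm(c[i]-c[(i+1)%4]) for i in range(4)])
# peg
t=tri("scene0",S(135,122,302,54),"top0",S(310,165,242,276));print("tip",t,plane("scene0",S(135,122,302,54),.16),plane("top0",S(310,165,242,276),.16))
t=tri("scene0",S(135,122,142,201),"top0",S(310,165,265,100));print("post",t)
f=np.array([plane("top0",S(310,165,*q),.012) for q in[(112,28),(322,72),(285,290),(68,262)]]);print("foot",f[:,:2].tolist())
# tube
print("tube",tri("scene0",S(365,203,154,93),"top0",S(108,205,267,183)),plane("scene0",S(365,203,154,93),.125),plane("top0",S(108,205,267,183),.125))
print("pink",tri("scene0",S(365,203,392,180),"top0",S(108,205,62,225)))
# lens
t=tri("scene0",S(207,208,219,403-296),"top0",S(220,132,180,492-296));print("lens",t)
E
python3 - <<'E'
import sys;sys.path.insert(0,'.')
import os;os.chdir('.')
from h import *
# ring ellipses, rack rect
for n,(u,v,w,h) in (("top0",(230,140,25,30)),("scene0",(215,205,35,32))):
    p=load(n)[0]; s=8
    c=cv2.resize(p[v:v+h,u:u+w],None,fx=s,fy=s,interpolation=cv2.INTER_CUBIC).astype(int)
    m=((c.min(2)>115)&(c.max(2)-c.min(2)<30)).astype(np.uint8)
    cs,_=cv2.findContours(m,cv2.RETR_CCOMP,cv2.CHAIN_APPROX_NONE)
    for k in cs:
        if len(k)>60:
            e=cv2.fitEllipse(k); print(n,len(k),[(u+(e[0][0]+.5)/s-.5),(v+(e[0][1]+.5)/s-.5)],np.array(e[1])/s,e[2])
    cv2.imwrite(f"pics/m_{n}.png",m*255)
p=load("top0")[0].astype(int); r=p[200:245,130:205]
m=((r.min(2)>110)&(r.max(2)-r.min(2)<30)).astype(np.uint8)
k=max(cv2.findContours(m,0,1)[0],key=cv2.contourArea); q=cv2.boxPoints(cv2.minAreaRect(k))+[130,200]
c=np.array([plane("top0",x,.05) for x in q]);print("rack",c.round(4).tolist(),c.mean(0),[np.linalg.norm(c[i]-c[(i+1)%4]).round(4) for i in range(4)])
E
```

```text
tagtop [ 0.4798 -0.1587  0.12  ] [ 0.4737 -0.0981  0.12  ] [ 0.4768 -0.1284  0.12  ] 0.06091495831970051 95.7144004403661
hole [ 0.4797 -0.1277  0.08  ]
proj tag top in top-crop [array([286.6325, 135.3061]), array([137.9131, 151.9661])]
block [[ 0.5013 -0.0833  0.03  ]
 [ 0.5046 -0.1751  0.03  ]
 [ 0.454  -0.1785  0.03  ]
 [ 0.4457 -0.088   0.03  ]] [ 0.4764 -0.1312  0.03  ] [np.float64(0.09187555868875077), np.float64(0.05063968417276302), np.float64(0.09089465209358331), np.float64(0.05576190405873237)]
tip (array([ 0.5611, -0.3445,  0.1597]), np.float64(0.0015230398221915175)) [ 0.5611 -0.3435  0.16  ] [ 0.5614 -0.3451  0.16  ]
post (array([ 0.6369, -0.3619,  0.1418]), np.float64(0.0011592807734505715))
foot [[0.6982697554006709, -0.3258662634207932], [0.677216602749273, -0.41935205312700724], [0.5786384158947808, -0.3975194807693352], [0.592191123620762, -0.3016738365490916]]
tube (array([0.4812, 0.2954, 0.1239]), np.float64(0.0016394732928197385)) [0.4816 0.2962 0.125 ] [0.4813 0.2944 0.125 ]
pink (array([0.4661, 0.3769, 0.1182]), np.float64(0.0012606624061689492))
lens (array([
[... 327 characters left out ...]
975799560547
top0 155 [235.15569496154785, 142.94081902503967] [3.24701667 9.09863949] 13.353292465209961
scene0 98 [216.97242617607117, 232.55225372314453] [1.21063781 6.84537268] 130.97256469726562
scene0 83 [215.79604017734528, 224.6832046508789] [2.79999828 4.05396271] 29.589073181152344
scene0 431 [232.4957733154297, 221.6136074066162] [14.05388737 22.40821075] 110.4333724975586
scene0 209 [233.6791648864746, 220.67607307434082] [ 6.21889544 11.65018272] 117.67709350585938
rack [[0.5066, 0.3405, 0.05], [0.5662, 0.1335, 0.05], [0.4948, 0.1121, 0.05], [0.4363, 0.3177, 0.05]] [0.50098781 0.22593631 0.05      ] [np.float64(0.2154), np.float64(0.0746), np.float64(0.2137), np.float64(0.0739)]
```

```bash
python3 - <<'E'
from h import *
np.set_printoptions(precision=4,suppress=True)
def rect(n,box,f,z,s=6):
    u,v,w,h=box; c=cv2.resize(load(n)[0][v:v+h,u:u+w],None,fx=s,fy=s,interpolation=cv2.INTER_CUBIC).astype(int)
    m=f(c).astype(np.uint8); m=cv2.morphologyEx(m,cv2.MORPH_CLOSE,np.ones((13,13)))
    k=max(cv2.findContours(m,0,1)[0],key=cv2.contourArea); q=(cv2.boxPoints(cv2.minAreaRect(k))+.5)/s-.5+[u,v]
    c=np.array([plane(n,x,z) for x in q]); e=[c[(i+1)%4]-c[i] for i in range(4)]
    print(c.mean(0),[np.linalg.norm(x).round(4) for x in e],[np.degrees(np.arctan2(x[1],x[0])).round(1) for x in e], cv2.contourArea(k)/s/s)
white=lambda c:(c.min(2)>105)&(c.max(2)-c.min(2)<40)
notgreen=lambda c:(c[:,:,1]-c[:,:,0]<25)
rect("top0",(246,210,50,37),white,.03)
rect("top0",(310,165,50,37),notgreen,.012)
rect("top0",(218,125,52,55),notgreen,.012)
# cheeks' top bright strips in top view: line directions (u,v from ellipses)
for ang_pts in ([(535,330),(515,425)],[(697,365),(680,460)]):
    P=[plane("top0",(220+(x-400+.5)/8-.5,132+(y-296+.5)/8-.5),.1) for x,y in ang_pts]
    d=P[0]-P[1];print("cheek",np.degrees(np.arctan2(d[1],d[0])),P[0],P[1])
print("lens top outer",plane("top0",(242.2,155.72),.13),"sc inner",plane("scene0",(233.68,220.68),.13),"outer",plane("scene0",(232.5,221.6),.13), tri("top0",(242.2,155.72),"scene0",(233.68,220.68)))
from plant import ctrl
print(ctrl.current_orientation())
E
python3 - <<'E'
import os;os.chdir('.')
from h import *
cv2.imwrite('pics/camtop.png',crop('top0',215,122,66,60,10))
E
```

```text
[ 0.4763 -0.1301  0.03  ] [np.float64(0.0957), np.float64(0.0546), np.float64(0.0951), np.float64(0.0544)] [np.float64(-84.9), np.float64(-175.9), np.float64(95.0), np.float64(4.8)] 414.9583333333333
[ 0.6338 -0.3597  0.012 ] [np.float64(0.1137), np.float64(0.1021), np.float64(0.1136), np.float64(0.1008)] [np.float64(-13.4), np.float64(-102.1), np.float64(166.0), np.float64(78.0)] 823.4722222222222
[ 0.7502 -0.0418  0.012 ] [np.float64(0.1316), np.float64(0.1118), np.float64(0.1314), np.float64(0.1102)] [np.float64(-12.5), np.float64(-103.5), np.float64(166.8), np.float64(76.6)] 1049.6805555555554
cheek -11.905387348936497 [ 0.7934 -0.0152  0.1   ] [ 0.7515 -0.0063  0.1   ]
cheek -10.709968849187504 [ 0.7774 -0.0841  0.1   ] [ 0.7356 -0.0762  0.1   ]
lens top outer [ 0.7152 -0.0339  0.13  ] sc inner [ 0.7142 -0.0315  0.13  ] outer [ 0.7182 -0.0326  0.13  ] (array([ 0.7147, -0.0327,  0.13  ]), np.float64(0.002688519415882457))
[[ 0.893   0.45   -0.0005]
 [ 0.45   -0.893   0.0016]
 [ 0.0003 -0.0017 -1.    ]]
```

View pics/camtop.png

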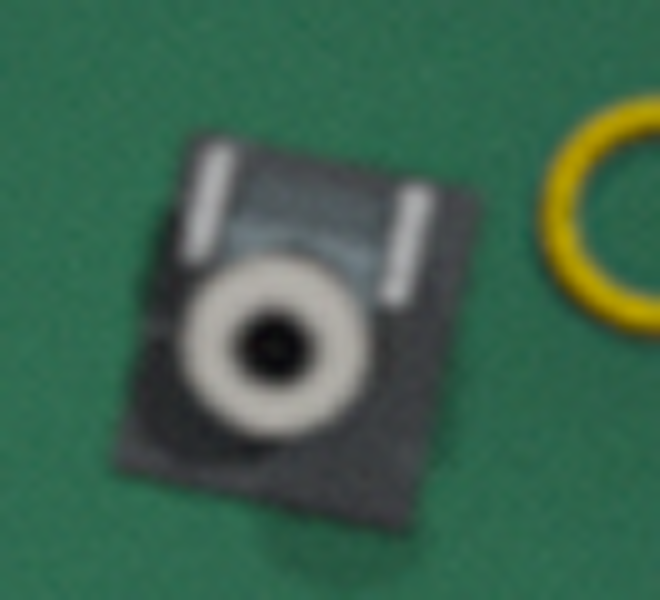

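```bash
cat >> h.py <<'E'
def Rz(d):
    a=np.radians(d);return np.array([[np.cos(a),-np.sin(a),0],[np.sin(a),np.cos(a),0],[0,0,1.]])
def tooldown(yaw): # tool y along yaw, z down
    y=Rz(yaw)[:,0];z=np.array([0,0,-1.]);return np.c_[np.cross(y,z),y,z]
def shot(tag):
    from plant import optics
    for n in("scene","top"):
        f=optics.grab_frame(n); np.savez(f"{n}{tag}.npz",p=f["pixels"],K=f["camera_matrix"],T=f["cam_to_world"])
TAG=np.array([.4766,-.129,0]);TAGYAW=5.
TIP=np.array([.5612,-.3443,.16]);PEGYAW=-13.2
LENS=np.array([.7148,-.0328,.13]);CAMYAW=-12.5
TUBE=np.array([.4813,.2953]);RACKYAW=15.9
SIDE=.019
E
python3 - <<'E'
from h import *
from plant import ctrl
R=tooldown(TAGYAW); g=TAG+Rz(TAGYAW)@[0,SIDE,0]
print(ctrl.inverse_kinematics(g+[0,0,.093],R))
ctrl.grip(.45)
ctrl.move_ptp(g+[0,0,.18],R)
ctrl.movel(g+[0,0,.093],vel=.15,threshold=8)
print(ctrl.current_tool_pos(),ctrl.current_clock(),ctrl.current_force())
shot("1")
cv2.imwrite('pics/g1.png',np.hstack([crop('scene1',215,120,65,65,6),crop('top1',240,190,65,65,6)]))
E
```

```text
[-4.60801128e-01 -8.46638103e-04  2.04929395e+00 -4.44089210e-16
  1.09314534e+00 -5.48067591e-01]
[ 0.47551937 -0.11054562  0.09369446] 3.5917 [ 0.25153093 -0.05518146  0.20853404]
```

View pics/g1.png

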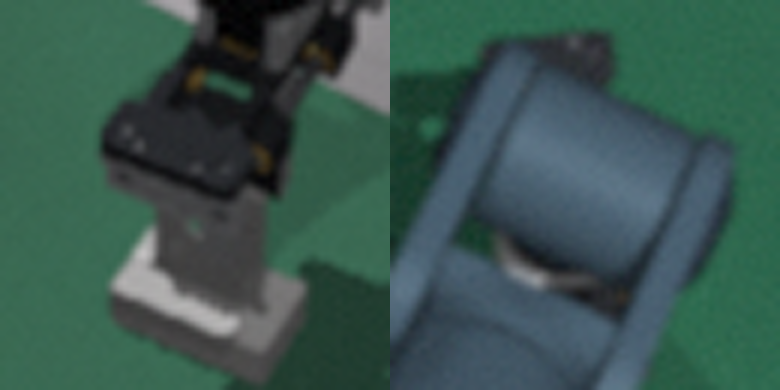

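The fingers straddle the tag's upper left part (left crop, around (190,185)), with the hole visible just below them. Next is to close and lift.

Run:
```python
from h import *
from plant import ctrl
R=tooldown(TAGYAW); g=TAG+Rz(TAGYAW)@[0,SIDE,0]
ctrl.grip(0)
print("w",ctrl.current_width()*94,ctrl.current_force())
ctrl.movel(g+[0,0,.19],vel=.12)
print("w",ctrl.current_width()*94,ctrl.current_tool_pos(),ctrl.current_force())
# pre-insertion: hole centre 45 mm before tip
RP=tooldown(PEGYAW); A=Rz(PEGYAW)
hole_off=np.array([0,SIDE,.013])  # TCP rel to hole centre in tag frame (.093-.080)
pre=TIP+A@[-.045,0,.004]+A@hole_off
ctrl.move_ptp(pre+[0,0,.02],RP)
print(ctrl.current_tool_pos(),pre,ctrl.current_clock(),ctrl.current_force())
shot("2")
cv2.imwrite('pics/g2.png',np.hstack([crop('scene2',115,90,65,85,6),crop('top2',310,150,65,85,6)]))
```

```text
w 4.596840189847521 [0.07553539 0.09242654 0.16146362]
w 4.589083902311808 [ 0.47433652 -0.10978429  0.18899054] [-0.71165456  0.17316397  0.17922755]
[ 0.52143308 -0.31428635  0.19629676] [ 0.52172762 -0.31552621  0.177     ] 6.1667 [-0.39764924  0.3725664  -0.66901307]
```

View pics/g2.png

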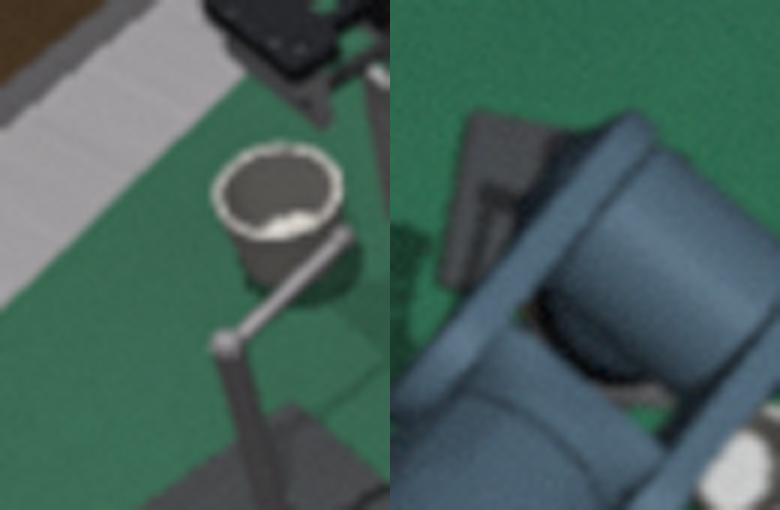

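Run:
```python
from h import *
cv2.imwrite('pics/g2b.png',crop('scene2',140,80,90,75,8))
A=Rz(PEGYAW); R=tooldown(PEGYAW)
tcp=np.array([.52143,-.31429,.1963]); h=tcp-A@[0,SIDE,.013]
s=lambda P:((proj('scene2',P)-[140,80]+.5)*8).round()
print("hole",s(h),"tip",s(TIP),"corners",[s(h+A@[0,y,z]) for y,z in((-.03,.04),(.03,.04),(.03,-.07),(-.03,-.07))])
```

```text
hole [351. 283.] tip [261. 390.] corners [array([284., 161.]), array([393., 247.]), array([423., 455.]), array([321., 370.])]
```

View pics/g2b.png

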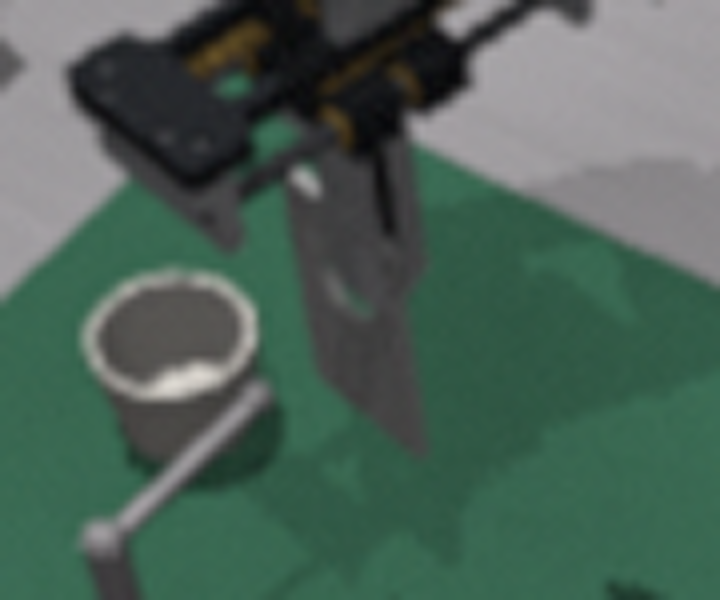

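Run:
```python
from h import *
A=Rz(PEGYAW)
tcp=np.array([.52143,-.31429,.1963])
s=lambda P:((proj('scene2',P)-[140,80]+.5)*8).round()
for x in(0.0,.06,.088):
  for y in(-.037,0,.037):
    for z in(0,.097,.13): print(x,y,z,s(tcp+A@[x,y,z]))
```

```text
0.0 -0.037 0 [314. 232.]
0.0 -0.037 0.097 [279.  28.]
0.0 -0.037 0.13 [266. -48.]
0.0 0 0 [381. 285.]
0.0 0 0.097 [350.  82.]
0.0 0 0.13 [338.   7.]
0.0 0.037 0 [449. 339.]
0.0 0.037 0.097 [422. 138.]
0.0 0.037 0.13 [412.  63.]
0.06 -0.037 0 [185. 317.]
0.06 -0.037 0.097 [141. 114.]
0.06 -0.037 0.13 [124.  39.]
0.06 0 0 [251. 372.]
0.06 0 0.097 [211. 171.]
0.06 0 0.13 [196.  96.]
0.06 0.037 0 [319. 428.]
0.06 0.037 0.097 [283. 229.]
0.06 0.037 0.13 [269. 154.]
0.088 -0.037 0 [123. 358.]
0.088 -0.037 0.097 [ 74. 156.]
0.088 -0.037 0.13 [56. 81.]
0.088 0 0 [189. 414.]
0.088 0 0.097 [144. 214.]
0.088 0 0.13 [127. 139.]
0.088 0.037 0 [257. 471.]
0.088 0.037 0.097 [216. 272.]
0.088 0.037 0.13 [201. 198.]
```

The tag corners sit where predicted, for example the bottom corner at (423,455), so it is gripped straight. The dark bracket on the left is the body end, 97 mm above the TCP. Next is to thread the hole over the peg.

Run:
```python
from h import *
from plant import ctrl
A=Rz(PEGYAW); off=A@np.array([0,SIDE,.013])
ctrl.movel(TIP+A@[-.04,0,.003]+off,vel=.12)
r1=ctrl.movel(TIP+A@[.008,0,0]+off,vel=.08,threshold=6)
r2=ctrl.movel(TIP+A@[.036,0,-.0085]+off,vel=.08,threshold=6)
print(r1,r2,ctrl.current_tool_pos(),TIP+A@[.036,0,-.0085]+off,ctrl.current_force(),ctrl.current_clock())
shot("3")
cv2.imwrite('pics/g3.png',crop('scene3',130,80,90,75,8))
```

```text
False False [ 0.60044378 -0.3339307   0.16425079] [ 0.60058751 -0.33402263  0.1645    ] [-0.00070664  0.02804506 -0.20118153] 7.8667
```

View pics/g3.png

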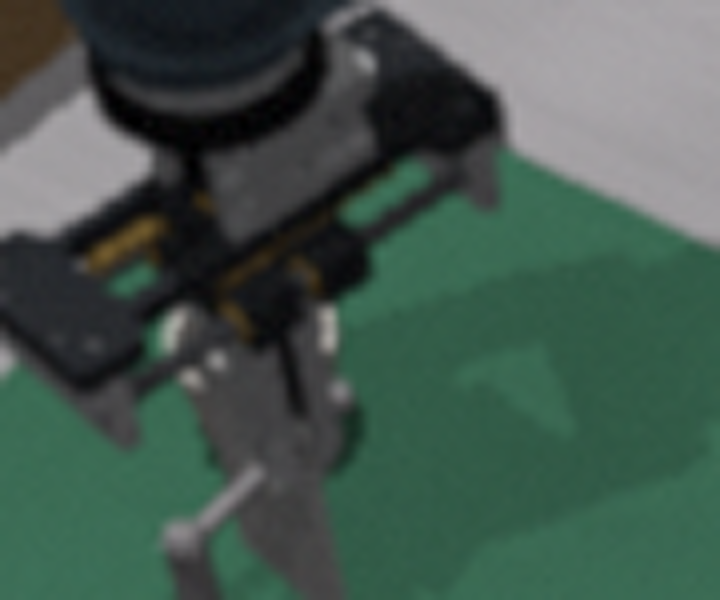

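The peg runs through the hole: its post part ends at (265,475) and the tip ball shows beyond the plate at (340,390). I'll lower until it touches and release.

Run:
```python
from h import *
from plant import ctrl
A=Rz(PEGYAW); off=A@np.array([0,SIDE,.013])
p=TIP+A@[.036,0,-.0085]+off
r=ctrl.movel(p-[0,0,.014],vel=.03,threshold=2.5)
q=ctrl.current_tool_pos();print(r,q,p[2]-q[2],ctrl.current_force())
ctrl.grip(.3); ctrl.pause(.3)
print(ctrl.current_width(),ctrl.current_force())
ctrl.movel(q+[0,0,.10],vel=.15)
ctrl.pause(.2)
print(ctrl.current_tool_pos(),ctrl.current_clock())
shot("4")
cv2.imwrite('pics/g4.png',crop('scene4',130,80,90,75,8))
```

```text
True [ 0.60062568 -0.33408213  0.15406191] 0.010438094454261748 [ 0.41664053 -0.11466988  3.56514302]
0.29801875915023013 [0.04084564 0.17861004 0.48855522]
[ 0.6001493  -0.333746    0.25251728] 10.2583
```

View pics/g4.png

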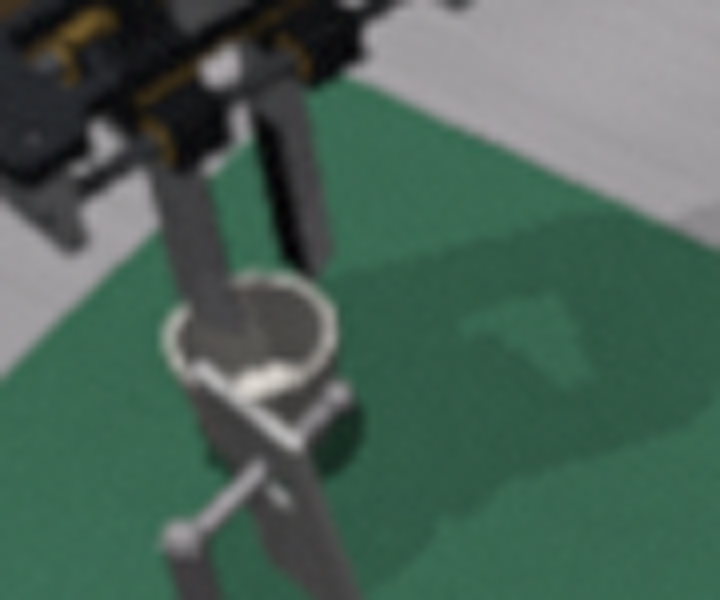

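The tag hangs on the peg: its top edge runs (200,370)–(295,440), and the peg emerges on both sides. 

Candidates for the tube, in 800 px scene coordinates:
- **White rack tubes:** (513,330), (540,337), (567,343) and (600,338).
- **Pink one:** (648,353), outside the rack.

The white one at (600,338) stands clearly taller. Its top triangulates to z = 0.124 m, directly over the rack hole at y = +72 mm. One crop to confirm it before reaching.

Run:
```python
from h import *
cv2.imwrite('pics/g5.png',crop('scene4',305,195,120,60,6))
for t,(u,v) in dict(a=(513,328),b=(540,335),c=(567,341),d=(601,338)).items():
    uv=(u/800*512-.5,v/600*384-.5); print(t,plane('scene4',uv,.095)[:2].round(3),plane('scene4',uv,.125)[:2].round(3))
print([ (np.array([.501,.2259])+Rz(15.9)[:2,1]*y).round(3) for y in(-.072,-.024,.024,.072)])
from plant import ctrl
L=Rz(CAMYAW)@np.array([-np.sin(np.radians(35)),0,np.cos(np.radians(35))])
for k in(-90,-45,-20,0,20,45,90):
    z=-L; x0=Rz(CAMYAW)[:,1]; y0=np.cross(z,x0) 
    # base: tool x = -cam y ; y in plane
    y=y0*np.cos(np.radians(k))+np.cross(z,y0)*np.sin(np.radians(k)); R=np.c_[np.cross(y,z),y,z]
    for d in(.125,.23):
        q=ctrl.inverse_kinematics(LENS+L*d,R); print(k,d,y.round(2),None if q is None else q.round(2))
print(ctrl.inverse_kinematics([*TUBE,.07],tooldown(RACKYAW)).round(2))
```

```text
a [0.529 0.158] [0.548 0.162]
b [0.516 0.205] [0.536 0.208]
c [0.502 0.25 ] [0.522 0.252]
d [0.465 0.299] [0.486 0.299]
[array([0.521, 0.157]), array([0.508, 0.203]), array([0.494, 0.249]), array([0.481, 0.295])]
-90 0.125 [0.22 0.98 0.  ] [-0.2  -0.12  1.98 -0.02  0.67 -1.54]
-90 0.23 [0.22 0.98 0.  ] [-0.19 -0.35  2.02 -0.02  0.87 -1.54]
-45 0.125 [0.72 0.56 0.41] [-0.2  -0.12  1.98 -0.02  0.67 -0.75]
-45 0.23 [0.72 0.56 0.41] [-0.19 -0.35  2.02 -0.02  0.87 -0.75]
-20 0.125 [0.83 0.17 0.54] [-0.2  -0.12  1.98 -0.02  0.67 -0.32]
-20 0.23 [0.83 0.17 0.54] [-0.19 -0.35  2.02 -0.02  0.87 -0.32]
0 0.125 [ 0.8  -0.18  0.57] [-0.2  -0.12  1.98 -0.02  0.67  0.03]
0 0.23 [ 0.8  -0.18  0.57] [-0.19 -0.35  2.02 -0.02  0.87  0.03]
20 0.125 [ 0.68 -0.5   0.54] [-0.2  -0.12  1.98 -0.02  0.67  0.38]
20 0.23 [ 0.68 -0.5   0.54] [-0.19 -0.35  2.02 -0.02  0.87  0.38]
45 0.125 [ 0.41 -0.82  0.41] [-0.2  -0.12  1.98 -0.02  0.67  0.82]
45 0.23 [ 0.41 -0.82  0.41] [-0.19 -0.35  2.02 -0.02  0.87  0.82]
90 0.125 [-0.22 -0.98  0.  ] [-0.2  -0.12  1.98 -0.02  0.67  1.6 ]
90 0.23 [-0.22 -0.98  0.  ] [-0.19 -0.35  2.02 -0.02  0.87  1.6 ]
[ 0.35  0.21  1.87 -0.    1.06  0.07]
```

View pics/g5.png

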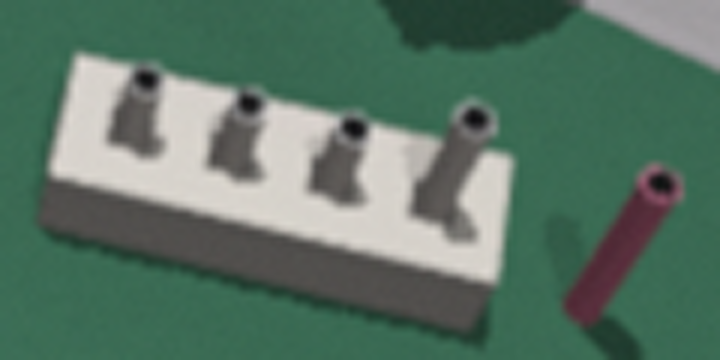

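Confirmed: the rightmost white tube, top at (475,120), is clearly longer than the other three. Its top ray at 125 mm lands over the fourth hole, while the other three match 95 mm. Grasping it now.

Run:
```python
from h import *
from plant import ctrl
R=tooldown(RACKYAW)
ctrl.move_ptp([*TUBE,.23],R)
ctrl.grip(.42)
ctrl.movel([*TUBE,.07],vel=.2,threshold=8)
print(ctrl.current_tool_pos(),ctrl.current_force())
ctrl.grip(0)
print("w",ctrl.current_width()*94)
ctrl.movel([*TUBE,.25],vel=.15)
print("w",ctrl.current_width()*94,ctrl.current_tool_pos(),ctrl.current_force(),ctrl.current_clock())
shot("6")
cv2.imwrite('pics/g6.png',np.hstack([crop('scene6',335,140,65,85,6),crop('scene6',305,195,65,85,6)]))
```

```text
[0.48225861 0.29569814 0.0712642 ] [ 0.65032575 -0.2360565   1.57584972]
w 17.517878934782182
w 17.150402854666044 [0.48071004 0.2950385  0.24869993] [ 0.77570585 -0.38473919 -0.40006221] 15.8333
```

View pics/g6.png

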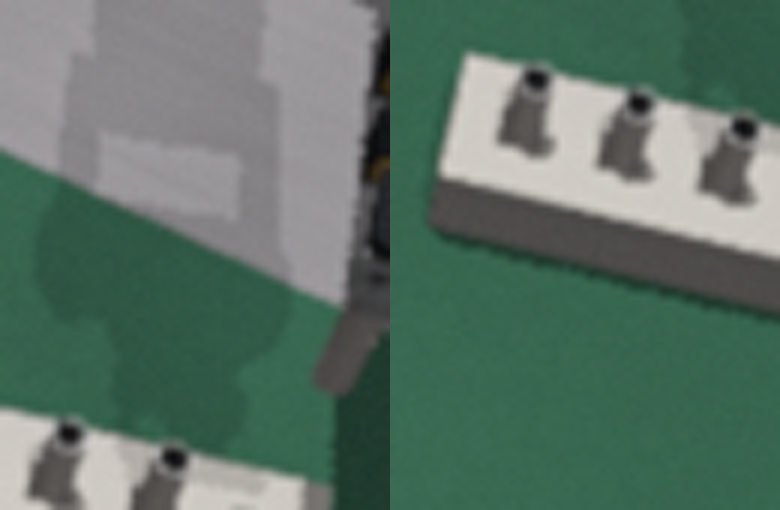

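The tube is in the gripper with its lower end at about (330,375), and the short tubes haven't moved. Next is the pose above the lens.

```bash
cat >> h.py <<'E'
LZ=Rz(CAMYAW)@np.array([-np.sin(np.radians(35)),0,np.cos(np.radians(35))])
_z=-LZ; _y=np.cross(_z,Rz(CAMYAW)[:,1]); RF=np.c_[np.cross(_y,_z),_y,_z]
E
python3 - <<'E'
from h import *
from plant import ctrl
ctrl.move_ptp(LENS+LZ*.19,RF)
ctrl.movel(LENS+LZ*(.06+.0663),vel=.08,threshold=10)
ctrl.pause(.4)
tcp=ctrl.current_tool_pos();R=ctrl.current_orientation()
print(tcp-(LENS+LZ*.1263),np.degrees(np.arccos(-R[:,2]@LZ)),ctrl.current_clock(),ctrl.current_width()*94)
shot("7"); np.savez("t7.npz",tcp=tcp,R=R)
cv2.imwrite('pics/g7.png',np.hstack([crop('scene7',195,165,65,85,6),crop('top7',210,120,65,85,6)]))
E
```

```text
[1.27637642e-05 1.58027100e-05 2.73170325e-04] 0.02289689280202511 18.5167 17.66046051711878
```

View pics/g7.png

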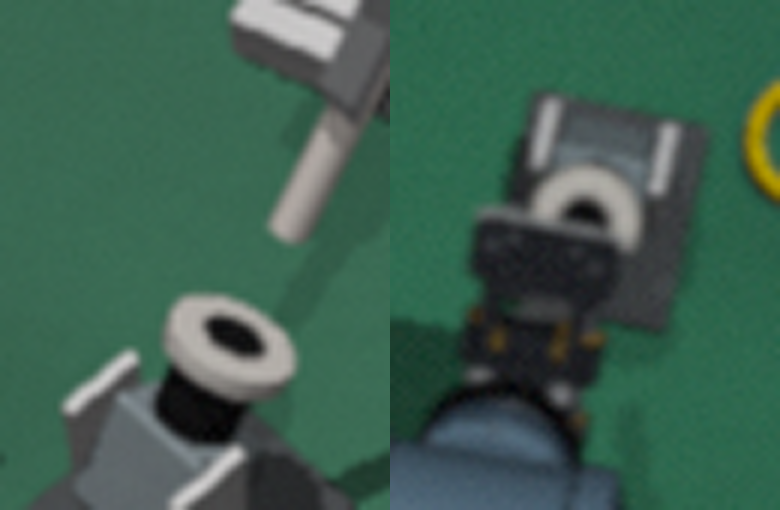

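Run:
```python
from h import *
s=lambda P,k=10:((proj('scene7',P)-[225,170]+.5)*k).round(1)
d=np.load("t7.npz");tcp,R=d["tcp"],d["R"];z=-R[:,2]
bot=tcp-z*.0663
for n,P in dict(bot=bot,mid=bot+z*.03,up=bot+z*.05).items(): print(n,s(P))
# silhouette of tube across rows
p=load('scene7')[0]; c=cv2.resize(p[170:230,225:275],None,fx=10,fy=10,interpolation=cv2.INTER_CUBIC).astype(int)
m=((c[:,:,1]-c[:,:,0])<8).astype(np.uint8)*255
im=c[:,:,::-1].astype(np.uint8).copy()
q=np.array([s(bot),s(bot+z*.07)]).astype(int);cv2.line(im,tuple(map(int,q[0])),tuple(map(int,q[1])),(0,0,255),1)
for y in range(200,400,20):
    xs=np.where(m[y])[0]; print(y,xs.min() if len(xs) else None,xs.max() if len(xs) else None)
cv2.imwrite('pics/g7b.png',np.hstack([im,]))
print("lens",s(LENS))
```

```text
bot [178. 331.]
mid [225.7 237.8]
up [258.1 174.3]
200 209 284
220 201 274
240 192 264
260 181 255
280 171 243
300 162 234
320 153 224
340 164 214
360 None None
380 None None
lens [ 86.2 511.2]
```

View pics/g7b.png

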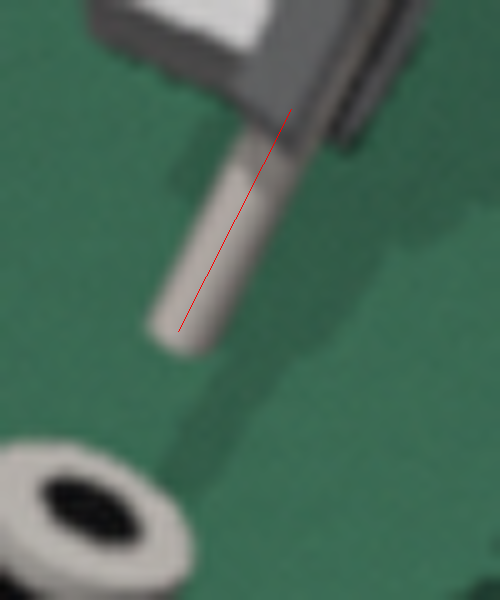

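The tube's lower end is at (181,335) in this crop. The prediction was (178,331), and the lens centre shows the same small shift of about 1 mm. The axis direction agrees within about 1°. One full view before handing in.

Run:
```python
from h import *
from plant import ctrl
shot("8"); cv2.imwrite('pics/g8.png',cv2.resize(load('scene8')[0][:,:,::-1],(800,600),interpolation=cv2.INTER_CUBIC))
print(ctrl.current_clock(),np.abs(ctrl.current_qvel()).max(),ctrl.current_width()*94)
```

```text
18.7167 0.0015015710156042793 17.234534521610296
```

View pics/g8.png

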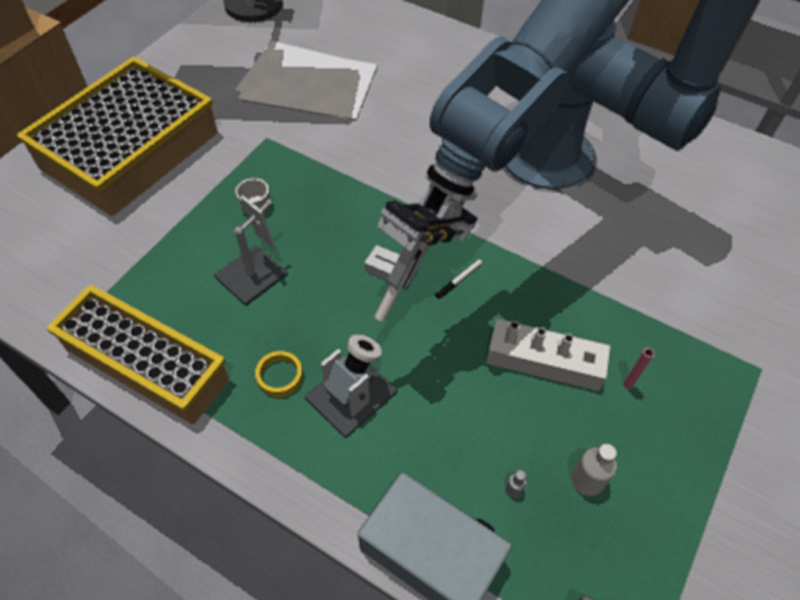

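The tag hangs on the peg at (262,225). The tube points at the lens, with its lower end at (382,315) and the lens at (364,347). The fourth rack hole is empty and nothing else has moved, so I'm handing in.

```bash
python3 -c "
from plant import ctrl
ctrl.sign_off()"
```

```text
the job is handed in; nothing more can be done
```

I hung the lot tag on the peg and let go. Then I took the tallest white tube from the y = +72 mm rack hole and handed in at about 19 s, holding it 60 mm from the lens along its viewing axis.

**Last checks:**
- **Tag:** it was still on the peg in the final view.
- **Other things:** the other tubes and objects looked unmoved, and the camera was not touched.
- **Arm:** it was still, with the tool within 0.3 mm and 0.02° of the commanded pose.
- **Tube:** in the scene view its lower end was about 1 mm from the prediction and its axis within about 1°.

**Limits:**
- **Calibration:** the two cameras disagree by 1.5–2.7 mm, so the true aim carries an error of about that size. I averaged the views for the lens position.
- **Tube end:** the gripper hid it in the top view, so only the scene camera checked it.
- **Camera yaw:** the foot gave about -13° and the cheeks about -11°. I used -12.5°.

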